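# Close the filter pot with its cover and bayonet collar

### The arm

A 7-joint arm with a two-finger parallel gripper is mounted at the origin on the work surface. World frame = base frame: x ahead of the robot, y to its left, z up, the work surface at z = 0. Lengths are in m, angles in rad, forces in N, time in s.
With the tool pointing down it reaches from about 0.4 to 0.85 m from the base axis. Payload 10.4 kg.
Tool frame: the origin (TCP) lies at the very end of the fingers, on their centre line; the grasp point (between the pads) lies manip.hold_point_z behind it (manip.hold_point_z is the distance from the TCP to the grasp point, in m); z points along the fingers, y is the direction in which the jaws open and shut (so a half turn about z gives the same grasp; the last joint's range is limited). The gripper opens to 85 mm and grips with 20 to 120 N. Pads are 22 mm wide; open, the fingers measure 114 mm over their backs; the gripper's body (76 mm by 85 mm) begins 54 mm behind the grasp point. The pads swing forward as they close: fully open they stand 13 mm farther back than shut.
Start: joints at [1.098, 0.332, -0.065, 1.46, 0.022, 1.35, -0.088], TCP at [0.272, -0.563, 0.231] pointing down, gripper open.
Joint ranges: [-2.6, 2.6], [-0.5, 2.12], [-1.47, 1.34], [0.16, 2.42], [-1.27, 4.41], [0.06, 2.06], [-2.6, 2.6]. Speed limits (rad/s): [2.22, 2.22, 2.79, 2.79, 3.14, 3.14, 3.14].

### API

Orientations are given as a unit quaternion [x, y, z, w].
In Python, from workcell import manip gives the robot as it stands.
- The arm moves only by the tool jog_arm, never from a script. Its arguments are lists of equal length, an entry for each row: "translation": the shift along the world's x, y, z in mm, a list of three; "turn": the turn about the world's z in degrees. In form: {"translation": [[x, y, z], ...], "turn": [turn, ...]}. A call has 1 to 12 rows; each row is the pose to reach, as a shift and turn from the pose measured when the call began; what a row does not reach only later rows make up. A row lasts 1/12 s, in which the tool goes at most 41.7 mm and 7.16 degrees, less where a joint would pass 70% of its speed; a pose out of reach is approached as far as the arm can. A call with a gripper value outside its range is refused whole. "grip" is the finger opening in mm, from 0 to 85.4, set as the call begins (left out, the last holds). The fingers move at their own pace and stop on an object; "grip_force" is the grip in N (left out, the last holds). Time passes only in rows, so rows that repeat a pose let the fingers close. It gives the time, the measured TCP pose, the force and the opening at its end, in the units of the state.
- manip.get_obs(): the state, without advancing time (a new reading comes with each control period).
- manip.camera(name): name is "scene" or "top"; returns a dict with "frame" (420x560x3 uint8, red, green, blue), "mtx" (3x3 intrinsics, pixels), "pose" (4x4, takes a point from camera to world coordinates). Camera axes: x right, y down, z forward; pixel columns grow to the right and rows downward; lengths in m; the calibration is good to about 2 mm. A picture is of the moment at which its call begins. There is no depth.
- manip.hand_in(): hands the job in, once; it reports no verdict.
Trained networks look in a picture, given as the dict that the camera call returned (one of the last four; its "shot" number tells which), for a name from the list of things; names that differ only in an ending like _2 or _b are one class to them, and where a whole thing is asked for, a point or a joint stands for the part that bears it (a point fixed in the world has none). Each returns a list of dicts, best first, with "confidence" (0 to 1); they miss things now and then, are a little off and sometimes report something else, mostly with a low value. They report only what shows in the picture. A call takes as long as a camera call.
- manip.outline_of(picture, label): "mask" (420x560 bool, what is visible of it) and "extent" ([left, top, right, bottom] in pixels, round what is visible of it).
- manip.pinpoint(picture, label): "at" ([column, row] in pixels: a listed point, or the origin of a listed thing).
The state is a dict: "clock": time; "joint_pos": joint angles; "joint_velocities": joint speeds; "tau": joint torques, N m; "position": TCP position; "ee_rot": TCP orientation; "ft_force": force on the tool from outside, world axes, zero at the start; "torque": the same for the moment, N m; "grip_width": opening from 0.0 (shut) to 1.0 (fully open).
Only numpy, scipy, OpenCV 4.12 (cv2) and the standard library are available. Lean on these libraries where they do the work, as an engineer would, in place of code of your own. Each camera call takes 0.05 s, during which the arm holds its last target. There are 200 camera calls.

### The job

Close the filter pot on the bench: first take the loose cover by its knob and press it into the mouth of the pot until it sits flush and level on the rim, keeping the collar well away until that is done. Then lower the knurled collar over the neck and turn it until its hidden keyways drop over the two pins on the neck, push it fully home against the spring ring, and finish while still gripping it and holding it pushed home (do not let go). Leave the other things on the bench where they are.

Things in the scene. Friction and masses are not known exactly. Their poses are not given: they have to be found in the camera images.
- pot_rim (a point): centre of the filter pot's mouth, at rim height (92 mm above the bench), z up. The pot is an upright round steel canister fixed to the bench: foot 76 mm diameter, body 66 mm diameter up to 44 mm below the rim, then a step (see pot_stop), then a neck of 46 mm diameter with a bore of 36 mm diameter
- pot_stop (a point): centre of the top of the step below the neck, 29 mm below the rim, 52 mm diameter: the collar's stop. Between it and the rim two opposite round steel pins, 5 mm thick, stick out sideways from the neck to 28 mm from the axis, their tops 17 mm below the rim; where they point is not told and differs each time
- seal (a joint): travel (m, down positive) of the stiff rubber disc inside the bore on which the cover's plug rests; it moves only when pushed with about 5 N and stays where it is pushed. It starts 0 to 2 mm down, so a cover just laid in stands 3 to 5 mm proud; the cover lies on the rim at 5 mm
- gland (a joint): travel (m, down positive) of the sprung steel ring around the step (54 to 62 mm diameter). Free (0) its top is 24 mm below the rim; the collar pushes it down 5 mm until it meets its stop. The spring pushes back with about 5 N at 0 and 9 N at 5 mm and lifts the collar again if let go
- cover_mid (a point): centre, half-way up (22.5 mm), of the loose cover, z up, 45 mm high, about 90 g. It stands on the bench on its black plug (33 mm diameter, 12 mm high); above it an aluminium disc (44 mm diameter, 5 mm thick), and on top a round knob (18 mm diameter, 28 mm high). Seated, the disc lies on the rim and this point is 10.5 mm above the rim
- collar_mid (a point): centre, half-way up (20 mm), of the loose knurled aluminium collar, z up: an upright ring, 64 mm outer diameter, 40 mm high, about 160 g, standing on the bench. It first rests on the pins, this point 3 mm above the rim, and turns freely both ways; when its keyways meet the pins it falls 7 mm to the sprung ring and is then pushed 5 mm to its stop, this point 9 mm below the rim
- collar_foot (a point): centre of the collar's underside, same axes. Inside, the collar is 49 mm in diameter, with four equal hidden keyways, 11 mm wide, open at the underside, one every 90 degrees, the first along x; they pass the pins when within 0.06 (collar off centre) to 0.12 rad of them. An inward flange at the top, 4 mm thick, leaves a hole of 28 mm diameter for the cover's knob
- nut: bystander: small brass flare nut, 22 mm across, 16 mm high; origin under its centre
- stub: bystander: small copper tee, 34 by 18 mm, 30 mm high; origin under its centre
- coupling: bystander: smooth dark steel coupling ring without flange, 58 mm outer diameter, 24 mm high; origin under its centre
- spanner: bystander: open spanner lying flat, long side along its x axis
- paste: bystander: white jar with black lid, 52 mm diameter, 50 mm high; origin under its centre
- fitting: bystander: waisted brass fitting standing up, 30 mm diameter, 42 mm high; origin under its centre
- driver: bystander: screwdriver lying flat, long side along its x axis

How it is judged:
By the outcome, as a careful person would: the job done as asked, in the order asked, and still so for the second after the job is handed in, while the arm keeps its last pose, push and grip.
It also fails if it takes over 72 s, if anything falls off the work surface, if the arm or the gripper's body presses on something with over 40 N, if the wrist force passes 120 N, or if a joint passes its speed limit or range.

## Working session

There is one attempt and no reset: what is moved stays moved. The work goes in short steps, Python scripts to look and compute and a tool call to move; the robot and the scene stay as the last step left them, time stands still between calls to the robot, and variables do not carry over. Pictures are saved under pics/ and viewed, about 8 in all and at most 12, crops included, and the job is handed in when it is done.

Besides the shell and the picture viewer there is one more tool, called after "Request:" as name(argument=value, ...), one argument or row to a line, values as JSON. jog_arm: Moves the arm, as the interface text tells. Its arguments: {"type":"object","properties":{"translation":{"type":"array"},"turn":{"type":"array"},"grip":{"type":"number"},"grip_force":{"type":"number"}},"required":["translation","turn"]}

```bash
mkdir -p pics; cat > h.py <<'E'
from workcell import manip
import numpy as np, cv2
def ray(p,uv):
    d=np.linalg.inv(p["mtx"])@np.array([uv[0],uv[1],1.]); T=np.array(p["pose"]); return T[:3,3],T[:3,:3]@d
def atz(p,uv,z):
    o,d=ray(p,uv); return o+d*(z-o[2])/d[2]
def proj(p,X):
    T=np.linalg.inv(np.array(p["pose"])); c=T[:3,:3]@np.array(X)+T[:3,3]; q=np.array(p["mtx"])@c; return q[:2]/q[2]
def tri(ps,uvs):
    A=np.zeros((3,3));b=np.zeros(3)
    for p,uv in zip(ps,uvs):
        o,d=ray(p,uv); d=d/np.linalg.norm(d); M=np.eye(3)-np.outer(d,d); A+=M;b+=M@o
    return np.linalg.solve(A,b)
def save(p,n,box=None,s=1):
    f=p["frame"][...,::-1]
    if box: f=f[box[1]:box[3],box[0]:box[2]]
    cv2.imwrite("pics/"+n,cv2.resize(f,None,fx=s,fy=s,interpolation=cv2.INTER_CUBIC))
E
python3 - <<'E'
from h import *
a=manip.camera("top");b=manip.camera("scene")
im=np.hstack([a["frame"],b["frame"]])[...,::-1]
cv2.imwrite("pics/a.png",cv2.resize(np.vstack([a["frame"],b["frame"]])[...,::-1],None,fx=.71,fy=.71))
save(a,"top0.png",s=1.4)
print(manip.hold_point_z,manip.get_obs())
for n,z in [("pot_rim",.092),("pot_stop",.063),("cover_mid",.0225),("collar_mid",.02),("collar_foot",0),("nut",0),("stub",0),("coupling",0),("spanner",0),("paste",0),("fitting",0),("driver",0)]:
    r=[]
    for p in (a,b):
        for d in manip.pinpoint(p,n)[:2]: r.append((round(d["confidence"],2),np.round(d["at"]).tolist(),np.round(atz(p,d["at"],z),3).tolist()))
    print(n,r)
E
```

```text
0.0187 {'clock': 0.1, 'joint_pos': array([ 1.09840192,  0.33281475, -0.06472532,  1.46085829,  0.02158444,
        1.34987797, -0.08849565]), 'joint_velocities': array([-2.31808102e-03, -6.92916742e-04,  1.61954854e-04, -2.78183902e-03,
        5.11083444e-04,  7.11019441e-04, -5.54079605e-05]), 'tau': array([ 2.60516077e-03, -6.26745844e+01,  5.03164250e-02, -3.92433143e+01,
        1.64367078e-02,  6.93743452e-03, -2.55804952e-05]), 'position': array([ 0.27161015, -0.56252995,  0.23059129]), 'ee_rot': array([ 9.74811924e-01,  2.23027607e-01, -1.56811694e-04, -6.12063703e-04]), 'ft_force': array([-0.06111643, -0.04134343,  0.71881854]), 'torque': array([-0.01424833,  0.03688017, -0.06442153]), 'grip_width': 0.9986130356428501}
pot_rim [(0.72, [307.0, 179.0], [0.606, -0.054, 0.092]), (0.46, [153.0, 134.0], [0.691, 0.252, 0.092]), (0.55, [267.0, 235.0], [0.599, -0.044, 0.092])]
pot_stop [(0.69, [303.0, 182.0], [0.604, -0.048, 0.063]), (0.57, [267.0, 247.0], [0.603, -0.055, 0.063])]
cover_mid [(0.75, [392.0, 230.0], [0.509, -0.238, 0.022]), (0.93, [182.0, 322.0], [0.51, -0.237, 0.022])
[... 415 characters left out ...]
0], [0.55, -0.133, 0.0]), (0.68, [228.0, 287.0], [0.553, -0.135, 0.0])]
coupling [(0.88, [175.0, 289.0], [0.379, 0.221, 0.0]), (0.82, [226.0, 135.0], [0.375, 0.221, 0.0])]
spanner [(0.95, [291.0, 278.0], [0.405, -0.026, 0.0]), (0.48, [152.0, 132.0], [0.72, 0.283, 0.0]), (0.94, [189.0, 220.0], [0.408, -0.027, 0.0])]
paste [(0.81, [398.0, 142.0], [0.706, -0.26, 0.0]), (0.91, [275.0, 382.0], [0.706, -0.263, 0.0]), (0.25, [188.0, 218.0], [0.404, -0.025, 0.0])]
fitting [(0.5, [246.0, 129.0], [0.729, 0.076, 0.0]), (0.28, [174.0, 291.0], [0.374, 0.224, 0.0]), (0.61, [348.0, 229.0], [0.729, 0.082, 0.0])]
driver [(0.72, [350.0, 231.0], [0.733, 0.08, 0.0]), (0.61, [189.0, 221.0], [0.408, -0.03, 0.0])]
```

View pics/a.png

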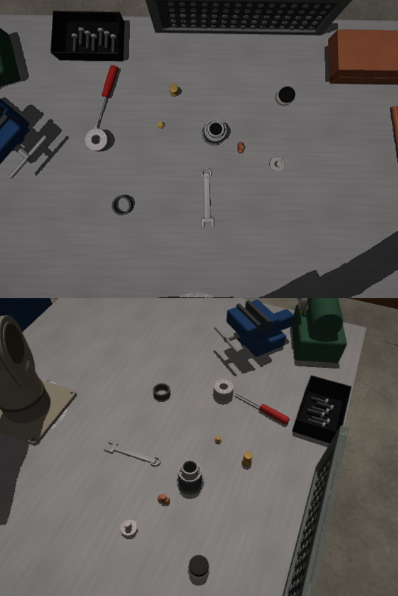

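```bash
python3 - <<'E'
from h import *
a=manip.camera("top");b=manip.camera("scene")
def cr(p,c,r=36): 
    c=np.round(c).astype(int); f=p["frame"][c[1]-r:c[1]+r,c[0]-r:c[0]+r,::-1]; return cv2.resize(f,(260,260),interpolation=cv2.INTER_CUBIC)
rows=[]
for p in (a,b):
    rows.append(np.hstack([cr(p,proj(p,X)) for X in [(.604,-.05,.07),(.51,-.238,.02),(.576,.298,.02)]]))
cv2.imwrite("pics/b.png",np.vstack(rows))
for n in ["cover_mid","collar_mid","pot_rim","pot_stop"]:
    uv=[manip.pinpoint(p,n) for p in (a,b)]
    if all(uv): print(n,"tri",tri((a,b),[u[0]["at"] for u in uv]).round(4))
    for p in (a,b):
        for d in manip.outline_of(p,n)[:1]: print(n,d["confidence"],d["extent"])
print(proj(a,(.604,-.05,.092)),proj(b,(.604,-.05,.092)),a["pose"],b["pose"])
E
```

```text
cover_mid tri [ 0.5075 -0.2344  0.0147]
cover_mid 0.72 [380.5, 222.5, 396.3, 239.1]
cover_mid 0.74 [170.1, 309.9, 192.6, 335.9]
collar_mid tri [0.5768 0.2992 0.0145]
collar_mid 0.91 [296.1, 114.3, 329.7, 145.5]
pot_rim tri [ 0.6058 -0.0504  0.1084]
pot_rim 0.64 [283.8, 167.0, 318.1, 201.6]
pot_rim 0.91 [249.6, 224.4, 285.3, 279.4]
pot_stop tri [ 0.6027 -0.0469  0.0641]
pot_stop 0.67 [284.3, 167.7, 319.1, 203.0]
pot_stop 0.82 [248.4, 225.6, 284.6, 272.9]
[305.30515775 179.7620577 ] [268.58758785 237.95246618] [[ 0.01381523 -0.99624985  0.08541298  0.47476467]
 [-0.9998992  -0.01404437 -0.00208241  0.00161619]
 [ 0.00327417 -0.0853756  -0.99634346  0.91994979]
 [ 0.          0.          0.          1.        ]] [[ 0.91935037  0.32344231 -0.22400886  0.78377623]
 [ 0.39321588 -0.774565    0.49540926 -0.44316912]
 [-0.01327311 -0.54353853 -0.83927927  0.8526353 ]
 [ 0.          0.          0.          1.        ]]
```

View pics/b.png

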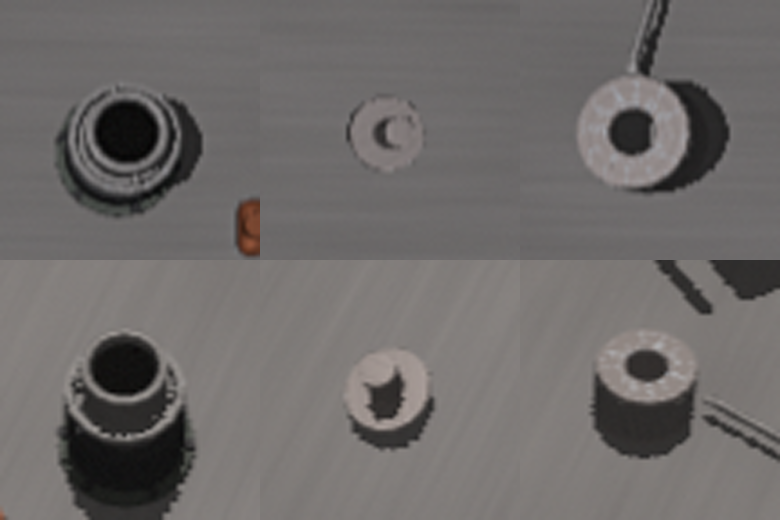

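```bash
python3 - <<'E'
from h import *
a=manip.camera("top");b=manip.camera("scene")
def px(p,X,uv): return np.round(proj(p,X)).astype(int)-36+np.array(uv)/260*72-.5
for nm,X,p,uv,z in [("rim",(.604,-.05,.07),a,(127,131),.092),("rim",(.604,-.05,.07),b,(124,106),.092),
 ("disc",(.51,-.238,.02),a,(126,133),.017),("knob",(.51,-.238,.02),a,(141,133),.045),("disc",(.51,-.238,.02),b,(128,130),.017),("knob",(.51,-.238,.02),b,(118,108),.045),
 ("collar",(.576,.298,.02),a,(113,131),.04),("collar",(.576,.298,.02),b,(126,106),.04)]:
    print(nm,px(p,X,uv),atz(p,px(p,X,uv),z).round(4))
R=manip.get_obs()["ee_rot"]
from scipy.spatial.transform import Rotation as Q
print(Q.from_quat(R).as_matrix().round(3))
E
```

```text
rim [303.66923077 180.77692308] [ 0.6019 -0.0468  0.092 ]
rim [266.83846154 236.85384615] [ 0.6001 -0.0491  0.092 ]
disc [389.39230769 230.33076923] [ 0.5097 -0.2344  0.017 ]
knob [393.54615385 230.33076923] [ 0.5088 -0.2356  0.045 ]
disc [180.94615385 322.5       ] [ 0.5078 -0.2377  0.017 ]
knob [178.17692308 316.40769231] [ 0.507  -0.2366  0.045 ]
collar [134.79230769 195.77692308] [0.5734 0.3015 0.04  ]
collar [314.39230769 123.85384615] [0.57   0.2993 0.04  ]
[[ 0.901  0.435  0.   ]
 [ 0.435 -0.901 -0.   ]
 [ 0.     0.    -1.   ]]
```

Request:
jog_arm(
  translation=[
    [24,33,-10],
    [48,66,-20],
    [72,99,-30],
    [96,132,-40],
    [120,165,-50],
    [144,198,-60],
    [168,231,-70],
    [192,264,-80],
    [216,297,-90],
    [237,326,-100],
    [237,326.5,-110],
    [237,326.5,-110],
  ],
  turn=[0,0,0,0,0,0,0,0,0,0,0,0],
  grip=50,
  grip_force=60,
)

```text
clock: 3.3
position: [0.5091, -0.2332, 0.1194]
ee_rot: [0.974, 0.226, -0.001, -0.001]
ft_force: [-1.0, -0.5, 0.0]
grip_width: 0.584
```

```bash
python3 - <<'E'
from h import *
a=manip.camera("top");b=manip.camera("scene")
o=manip.get_obs();print(o["position"],o["grip_width"],o["clock"],o["joint_pos"].round(2))
def cr(p,X,r=50): 
    c=np.round(proj(p,X)).astype(int); f=p["frame"][c[1]-r:c[1]+r,c[0]-r:c[0]+r,::-1]; return cv2.resize(f,(400,400),interpolation=cv2.INTER_CUBIC)
cv2.imwrite("pics/c.png",np.hstack([cr(a,(.5085,-.236,.05)),cr(b,(.5085,-.236,.05))]))
E
```

```text
[ 0.50826525 -0.23703309  0.12124324] 0.5867705177079787 3.4 [ 0.62  0.3  -0.31  1.75  0.1   1.11 -0.84]
```

View pics/c.png

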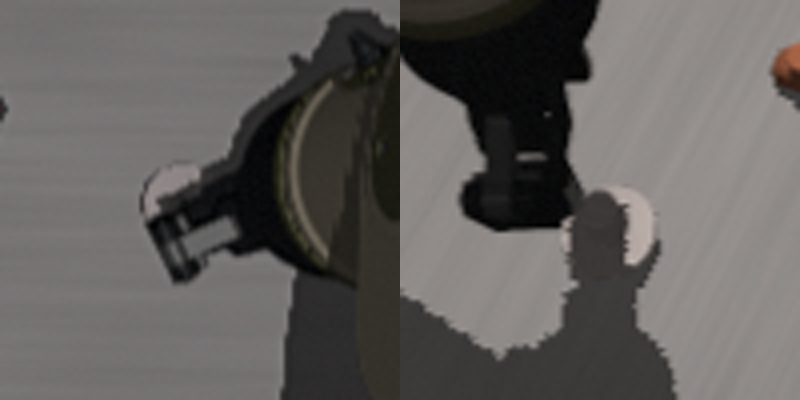

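Request:
jog_arm(
  translation=[
    [0,1,-20],
    [0,1,-40],
    [0,1,-60],
    [0,1,-75],
    [0,1,-88],
    [0,1,-97],
    [0,1,-99],
    [0,1,-99],
  ],
  turn=[0,0,0,0,0,0,0,0],
)

```text
clock: 4.07
position: [0.508, -0.2366, 0.0222]
ee_rot: [0.975, 0.222, -0.001, 0.0]
ft_force: [0.0, -0.1, 0.1]
grip_width: 0.586
```

Request:
jog_arm(
  translation=[
    [0,0,0],
    [0,0,0],
    [0,0,0],
    [0,0,0],
    [0,0,0],
    [0,0,0],
    [0,0,0],
    [0,0,0],
  ],
  turn=[0,0,0,0,0,0,0,0],
  grip=0,
  grip_force=60,
)

```text
clock: 4.73
position: [0.5086, -0.2369, 0.0232]
ee_rot: [0.975, 0.222, -0.0, 0.001]
ft_force: [-2.2, 1.5, 6.9]
grip_width: 0.184
```

Request:
jog_arm(
  translation=[
    [0,0,10],
    [0,0,30],
    [0,0,55],
    [0,0,80],
    [0,0,105],
    [0,0,120],
    [0,0,125],
    [0,0,125],
  ],
  turn=[0,0,0,0,0,0,0,0],
)

```text
clock: 5.4
position: [0.5093, -0.2371, 0.1499]
ee_rot: [0.975, 0.222, 0.001, 0.001]
ft_force: [0.1, -0.3, -1.7]
grip_width: 0.187
```

```bash
python3 - <<'E'
from h import *
a=manip.camera("top");b=manip.camera("scene")
o=manip.get_obs();print(o["position"],o["grip_width"],o["clock"],o["ft_force"])
def cr(p,X,r=50): 
    c=np.round(proj(p,X)).astype(int); f=p["frame"][c[1]-r:c[1]+r,c[0]-r:c[0]+r,::-1]; return cv2.resize(f,(400,400),interpolation=cv2.INTER_CUBIC)
cv2.imwrite("pics/d.png",np.hstack([cr(a,(.5085,-.236,.14)),cr(b,(.5085,-.236,.14))]))
for p in (a,b): 
  for d in manip.pinpoint(p,"cover_mid")[:1]: print(d,proj(p,o["position"]+[0,0,.0187-.02]),)
E
```

```text
[ 0.50812307 -0.23668599  0.14747899] 0.1830484515731115 5.5 [-0.5121023   0.41527016 -1.88196098]
{'at': [407.0, 228.1], 'confidence': 0.53} [409.14408634 228.74295197]
{'at': [186.5, 219.6], 'confidence': 0.69} [167.72512367 294.43185575]
```

View pics/d.png

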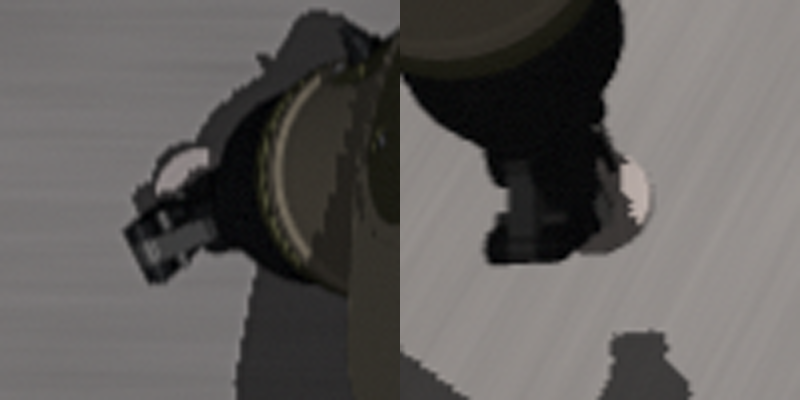

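Request:
jog_arm(
  translation=[
    [14,28,0],
    [28,56,0],
    [42,84,0],
    [56,112,0],
    [70,140,0],
    [82,168,0],
    [90,184,0],
    [93,189,-4],
    [93,189,-8],
    [93,189,-8],
  ],
  turn=[0,0,0,0,0,0,0,0,0,0],
)

```text
clock: 6.43
position: [0.5997, -0.0486, 0.1368]
ee_rot: [0.975, 0.222, -0.003, -0.0]
ft_force: [0.5, -0.0, -1.3]
grip_width: 0.184
```

```bash
python3 - <<'E'
from h import *
a=manip.camera("top");b=manip.camera("scene")
o=manip.get_obs();print(o["position"],o["grip_width"],o["clock"],o["ft_force"])
def cr(p,X,r=35): 
    c=np.round(proj(p,X)).astype(int); print(c); f=p["frame"][c[1]-r:c[1]+r,c[0]-r:c[0]+r,::-1]; return cv2.resize(f,(400,400),interpolation=cv2.INTER_CUBIC)
cv2.imwrite("pics/e.png",np.hstack([cr(a,(.601,-.048,.12)),cr(b,(.601,-.048,.12))]))
E
```

```text
[ 0.60000597 -0.04956094  0.13802744] 0.18660980602303803 6.5333 [ 0.13905254 -0.58251617 -1.35537867]
[305 179]
[267 229]
```

View pics/e.png

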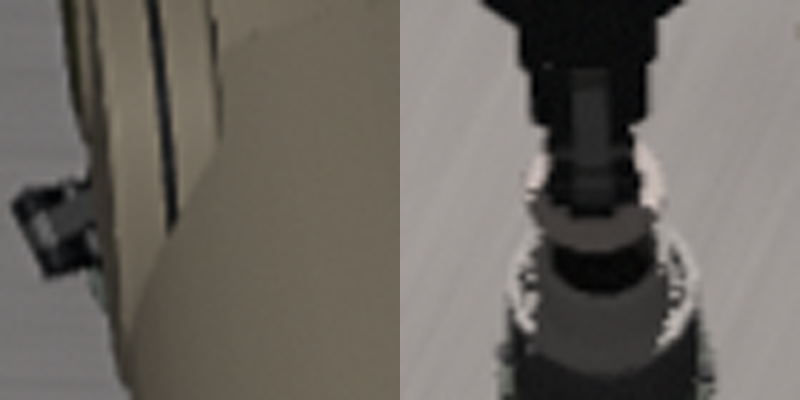

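Request:
jog_arm(
  translation=[
    [1,1.3,-6],
    [1,1.3,-12],
    [1,1.3,-17],
    [1,1.3,-20],
    [1,1.3,-23],
    [1,1.3,-25],
    [1,1.3,-27],
    [1,1.3,-27],
  ],
  turn=[0,0,0,0,0,0,0,0],
)

```text
clock: 7.2
position: [0.6009, -0.0482, 0.1107]
ee_rot: [0.975, 0.221, -0.002, -0.0]
ft_force: [-0.1, 0.7, -0.8]
grip_width: 0.189
```

Request:
jog_arm(
  translation=[
    [0,0,-1],
    [0,0,-2],
    [0,0,-3],
    [0,0,-4],
    [0,0,-5],
    [0,0,-5],
  ],
  turn=[0,0,0,0,0,0],
)

```text
clock: 7.7
position: [0.601, -0.0482, 0.1059]
ee_rot: [0.975, 0.221, -0.002, -0.0]
ft_force: [-1.5, -0.6, 1.8]
grip_width: 0.184
```

Request:
jog_arm(
  translation=[
    [0,0,-1],
    [0,0,-1.5],
    [0,0,-2],
    [0,0,-2.5],
    [0,0,-3],
    [0,0,-3],
  ],
  turn=[0,0,0,0,0,0],
)

```text
clock: 8.2
position: [0.6011, -0.0482, 0.1034]
ee_rot: [0.975, 0.221, -0.002, 0.0]
ft_force: [-3.8, 0.3, 7.7]
grip_width: 0.184
```

Request:
jog_arm(
  translation=[
    [-0.5,0,-1],
    [-0.5,0,-2],
    [-0.5,0,-2],
    [-0.5,0,-3],
    [-0.5,0,-3],
  ],
  turn=[0,0,0,0,0],
)

```text
clock: 8.62
position: [0.6011, -0.0482, 0.1031]
ee_rot: [0.975, 0.221, -0.001, 0.001]
ft_force: [-11.8, 1.0, 25.9]
grip_width: 0.19
```

Request:
jog_arm(
  translation=[
    [0,0,0],
    [0,0,0],
    [0,0,0],
    [0,0,0],
    [0,0,0],
    [0,0,0],
    [0,0,20],
    [0,0,50],
    [0,0,80],
    [0,30,110],
    [0,65,120],
    [0,100,120],
  ],
  turn=[0,0,0,0,0,0,0,0,0,0,0,0],
  grip=60,
)

```text
clock: 9.62
position: [0.6025, 0.0527, 0.2269]
ee_rot: [0.975, 0.22, 0.002, 0.001]
ft_force: [1.5, -0.2, -0.1]
grip_width: 0.702
```

Request:
jog_arm(
  translation=[
    [0,35,0],
    [0,70,0],
    [0,105,0],
    [0,140,0],
    [0,170,0],
    [0,200,0],
    [0,230,0],
    [0,240,0],
    [0,240,0],
  ],
  turn=[0,0,0,0,0,0,0,0,0],
  grip=85,
)

```text
clock: 10.37
position: [0.601, 0.2965, 0.2262]
ee_rot: [0.975, 0.223, 0.001, 0.0]
ft_force: [0.2, -0.1, -0.8]
grip_width: 1.0
```

```bash
python3 - <<'E'
from h import *
a=manip.camera("top");b=manip.camera("scene")
o=manip.get_obs();print(o["position"],o["grip_width"],o["clock"],o["ft_force"],o["joint_pos"].round(2))
def cr(p,X,r=35): 
    c=np.round(proj(p,X)).astype(int); print(c); f=p["frame"][c[1]-r:c[1]+r,c[0]-r:c[0]+r,::-1]; return cv2.resize(f,(400,400),interpolation=cv2.INTER_CUBIC)
cv2.imwrite("pics/f.png",np.hstack([cr(a,(.601,-.048,.1)),cr(b,(.601,-.048,.1))]))
X=np.array([.601,-.048,.1025])
for p in (a,b):
  for d in manip.pinpoint(p,"cover_mid")[:1]: print(d,proj(p,X))
  for d in manip.pinpoint(p,"collar_mid")[:1]: print(d,atz(p,d["at"],.02))
E
```

```text
[0.60267526 0.29207071 0.22645416] 0.9972291738303707 10.4667 [ 0.13178067 -0.72399742 -0.59168459] [-0.15  0.48 -0.53  1.31  0.25  1.41 -1.8 ]
[305 181]
[267 234]
{'at': [303.5, 180.6], 'confidence': 0.81} [304.60678243 180.44603431]
{'at': [307.4, 182.4], 'confidence': 0.7} [ 0.60960836 -0.0590174   0.02      ]
{'at': [265.1, 232.9], 'confidence': 0.78} [267.43903217 233.71207931]
{'at': [313.6, 129.6], 'confidence': 0.87} [0.56934143 0.2995553  0.02      ]
```

View pics/f.png

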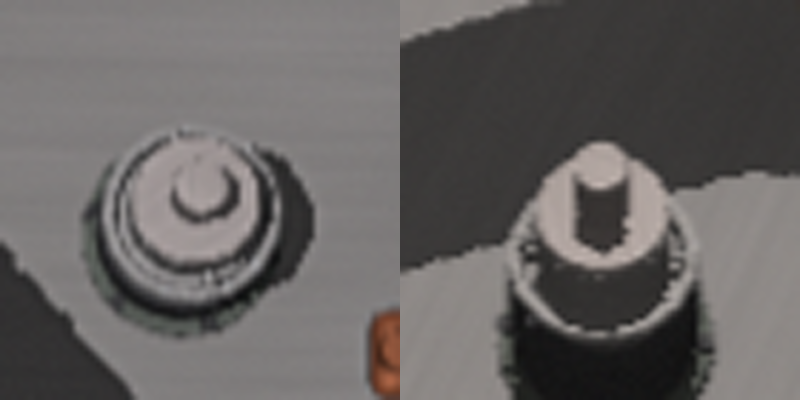

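Request:
jog_arm(
  translation=[
    [-10,3,-25],
    [-20,5,-55],
    [-30,7,-85],
    [-30.5,7,-110],
    [-30.5,7,-130],
    [-30.5,7,-140],
    [-30.5,7,-140],
    [-30.5,7,-140],
  ],
  turn=[0,0,0,0,0,0,0,0],
)

```text
clock: 11.33
position: [0.5732, 0.2974, 0.0876]
ee_rot: [0.976, 0.219, 0.002, 0.002]
ft_force: [-0.9, 1.2, 1.1]
grip_width: 0.998
```

```bash
python3 - <<'E'
from h import *
P=[]
for i in range(5):
    b=manip.camera("scene");P.append(manip.get_obs()["position"])
print(np.round(P,4),np.mean(P,0))
a=manip.camera("top")
def cr(p,X,r=40): 
    c=np.round(proj(p,X)).astype(int); print(c); f=p["frame"][c[1]-r:c[1]+r,c[0]-r:c[0]+r,::-1]; return cv2.resize(f,(400,400),interpolation=cv2.INTER_CUBIC)
cv2.imwrite("pics/g.png",np.hstack([cr(a,(.5715,.3,.04)),cr(b,(.5715,.3,.04))]))
E
```

```text
[[0.5736 0.2979 0.0884]
 [0.5737 0.2981 0.0888]
 [0.5737 0.2982 0.0888]
 [0.5736 0.2982 0.0886]
 [0.5734 0.2982 0.0883]] [0.57359422 0.29813014 0.08857291]
[135 197]
[315 124]
```

View pics/g.png

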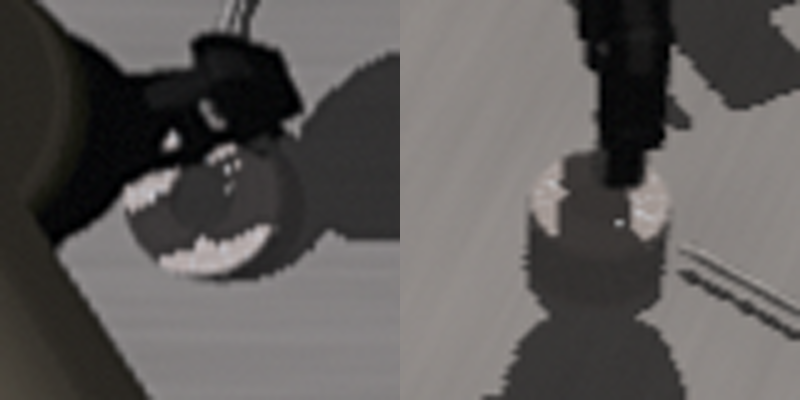

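Request:
jog_arm(
  translation=[
    [-2,2,-15],
    [-2,2,-35],
    [-2,2,-55],
    [-2,2,-70],
    [-2,2,-78],
    [-2,2,-82],
    [-2,2,-82],
  ],
  turn=[0,0,0,0,0,0,0],
)

```text
clock: 12.22
position: [0.5711, 0.3001, 0.0057]
ee_rot: [0.976, 0.219, 0.002, 0.001]
ft_force: [0.3, 0.6, 0.8]
grip_width: 0.992
```

Request:
jog_arm(
  translation=[
    [0,0,0],
    [0,0,0],
    [0,0,0],
    [0,0,0],
    [0,0,0],
    [0,0,0],
  ],
  turn=[0,0,0,0,0,0],
  grip=50,
  grip_force=25,
)

```text
clock: 12.72
position: [0.5718, 0.3005, 0.007]
ee_rot: [0.976, 0.219, 0.003, 0.001]
ft_force: [-0.7, -1.3, 5.8]
grip_width: 0.745
```

Request:
jog_arm(
  translation=[
    [0,0,0],
    [0,0,10],
    [0,0,30],
    [0,0,60],
    [0,0,90],
    [0,0,120],
    [0,0,145],
    [0,0,160],
    [0,0,165],
  ],
  turn=[0,0,0,0,0,0,0,0,0],
  grip_force=60,
)

```text
clock: 13.47
position: [0.5727, 0.3012, 0.1758]
ee_rot: [0.976, 0.219, 0.005, 0.001]
ft_force: [-0.0, -0.2, -1.9]
grip_width: 0.736
```

Request:
jog_arm(
  translation=[
    [1,-30,0],
    [3,-65,0],
    [6,-100,0],
    [9,-135,0],
    [12,-170,0],
    [15,-205,0],
    [18,-240,0],
    [21,-275,0],
    [25,-310,0],
    [28,-335,0],
    [29,-348,0],
    [29,-348.5,0],
  ],
  turn=[0,0,0,0,0,0,0,0,0,0,0,0],
)

```text
clock: 14.47
position: [0.6012, -0.0513, 0.1749]
ee_rot: [0.976, 0.217, 0.004, 0.001]
ft_force: [0.4, 0.2, -1.5]
grip_width: 0.734
```

Request:
jog_arm(
  translation=[
    [0,0,0],
    [0,0,0],
    [0,0,0],
  ],
  turn=[0,0,0],
)

```text
clock: 14.72
position: [0.601, -0.0494, 0.1747]
ee_rot: [0.976, 0.218, 0.004, 0.001]
ft_force: [0.3, 0.3, -1.8]
grip_width: 0.736
```

```bash
python3 - <<'E'
from h import *
P=[]
for i in range(3):
    b=manip.camera("scene");o=manip.get_obs();P.append(o["position"])
print(np.mean(P,0),o["joint_pos"].round(2),o["grip_width"],o["ft_force"],o["clock"])
a=manip.camera("top")
def cr(p,X,r=40): 
    c=np.round(proj(p,X)).astype(int); print(c); f=p["frame"][c[1]-r:c[1]+r,c[0]-r:c[0]+r,::-1]; return cv2.resize(f,(400,400),interpolation=cv2.INTER_CUBIC)
cv2.imwrite("pics/i.png",np.hstack([cr(a,(.601,-.048,.14)),cr(b,(.601,-.048,.14))]))
E
```

```text
[ 0.60115861 -0.04963044  0.17486261] [ 0.35  0.35 -0.42  1.59  0.15  1.23 -1.23] 0.7369096816843224 [-0.02177167  0.17132303 -1.41910504] 14.8667
[306 177]
[267 223]
```

View pics/i.png

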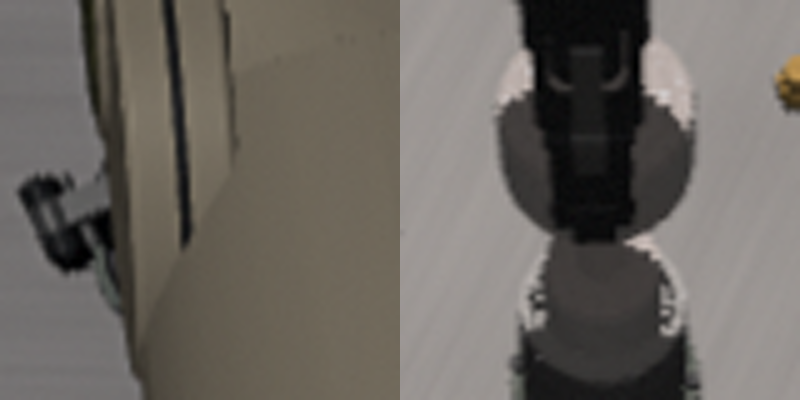

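```bash
python3 - <<'E'
from h import *
b=manip.camera("scene")
for z in (.05,.068,.092,.168,.19): print(z,proj(b,(.6012,-.0496,z)),proj(b,(.6022,-.0496,z)),proj(b,(.6012,-.0486,z)))
for n in("collar_mid","cover_mid","pot_rim"):
  d=manip.outline_of(b,n)
  if d: 
    m=d[0]["mask"]; print(n,d[0]["confidence"],d[0]["extent"])
    for r in range(205,245,4):
        w=np.where(m[r])[0]
        if len(w): print(r,w.min(),w.max(),(w.min()+w.max())/2)
E
```

```text
0.05 [267.6385583  248.04394337] [268.11372573 248.22044234] [267.84245158 247.62329313]
0.068 [267.49162384 243.53172382] [267.97478232 243.71007432] [267.69904043 243.10647041]
0.092 [267.28781214 237.27285769] [267.78205305 237.45371428] [267.50012025 236.84135677]
0.168 [266.57557441 215.40070562] [267.10852636 215.58975277] [266.80501625 214.94862728]
0.19 [266.34798945 208.41178507] [266.89330521 208.60326344] [266.58291918 207.95354292]
collar_mid 0.69 [246.4, 194.3, 285.6, 227.6]
205 246 285 265.5
209 246 285 265.5
213 247 284 265.5
217 248 284 266.0
221 249 282 265.5
225 252 280 266.0
229 273 275 274.0
cover_mid 0.59 [256.6, 230.5, 277.5, 246.8]
233 256 277 266.5
237 255 277 266.0
241 256 276 266.0
pot_rim 0.63 [249.3, 235.3, 284.7, 276.0]
237 252 281 266.5
241 252 282 267.0
```

Request:
jog_arm(
  translation=[
    [0.7,1.4,-15],
    [0.7,1.4,-30],
    [0.7,1.4,-45],
    [0.7,1.4,-58],
    [0.7,1.4,-66],
    [0.7,1.4,-71],
    [0.7,1.4,-74],
    [0.7,1.4,-76],
    [0.7,1.4,-78],
    [0.7,1.4,-80],
    [0.7,1.4,-80],
  ],
  turn=[0,0,0,0,0,0,0,0,0,0,0],
)

```text
clock: 16.03
position: [0.6019, -0.0491, 0.0949]
ee_rot: [0.976, 0.217, 0.005, 0.001]
ft_force: [-1.2, 2.0, -2.6]
grip_width: 0.731
```

Request:
jog_arm(
  translation=[
    [0,0.5,-3],
    [0,0.5,-6],
    [0,0.5,-8],
    [0,0.5,-10],
    [0,0.5,-12],
    [0,0.5,-13.5],
    [0,0.5,-13.5],
  ],
  turn=[0,0,0,0,0,0,0],
)

```text
clock: 16.62
position: [0.602, -0.0488, 0.0818]
ee_rot: [0.976, 0.217, 0.005, 0.001]
ft_force: [-2.9, -0.3, 3.7]
grip_width: 0.737
```

Request:
jog_arm(
  translation=[
    [0,0,-0.6],
    [0,0,-0.8],
    [0,0,-1],
    [0,0,-1],
    [0,0,-1],
    [0,0,-1],
    [0,0,-1],
    [0,0,-1],
    [0,0,-1],
    [0,0,-1],
  ],
  turn=[2,4,6,8,10,12,14,16,18,20],
)

```text
clock: 17.45
position: [0.6024, -0.0482, 0.0817]
ee_rot: [0.923, 0.384, 0.005, 0.0]
ft_force: [-4.1, 2.6, 7.4]
grip_width: 0.738
```

Request:
jog_arm(
  translation=[
    [0,0,-1],
    [0,0,-1],
    [0,0,-1.2],
    [0,0,-1.2],
    [0,0,-1.2],
    [0,0,-1.2],
    [0,0,-1.2],
    [0,0,-1.2],
    [0,0,-1.2],
    [0,0,-1.2],
  ],
  turn=[2,4,6,8,10,12,14,16,18,20],
)

```text
clock: 18.28
position: [0.6025, -0.0483, 0.0806]
ee_rot: [0.842, 0.539, 0.005, -0.001]
ft_force: [-0.6, -0.0, -2.0]
grip_width: 0.733
```

Request:
jog_arm(
  translation=[
    [0,0,-1],
    [0,0,-2],
    [0,0,-3],
    [0,0,-4],
    [0,0,-4.5],
    [0,0,-4.5],
  ],
  turn=[0,0,0,0,0,0],
)

```text
clock: 18.78
position: [0.6025, -0.0486, 0.0759]
ee_rot: [0.842, 0.539, 0.005, -0.001]
ft_force: [0.0, -0.7, -1.9]
grip_width: 0.736
```

```bash
python3 - <<'E'
from h import *
o=manip.get_obs();print(o["torque"],o["ft_force"],o["position"])
E
```

```text
[-0.31747101  0.00132853  0.04538452] [ 0.02354956 -0.65814031 -1.91446611] [ 0.60253274 -0.04858681  0.07591864]
```

Request:
jog_arm(
  translation=[
    [0,0,-1],
    [0,0,-2],
    [0,0,-3],
    [0,0,-4],
    [0,0,-5],
    [0,0,-6],
    [0,0,-6.5],
    [0,0,-7],
    [0,0,-7],
  ],
  turn=[0,0,0,0,0,0,0,0,0],
  grip_force=80,
)

```text
clock: 19.53
position: [0.6027, -0.0486, 0.0703]
ee_rot: [0.842, 0.539, 0.005, -0.0]
ft_force: [-6.4, -1.8, 13.5]
grip_width: 0.733
```

Request:
jog_arm(
  translation=[
    [0,0,-1],
    [0,0,-2],
    [0,0,-2.5],
    [0,0,-3],
    [0,0,-3],
    [0,0,-3],
  ],
  turn=[0,0,0,0,0,0],
)

```text
clock: 20.03
position: [0.6028, -0.0485, 0.0702]
ee_rot: [0.842, 0.539, 0.005, 0.0]
ft_force: [-14.3, -1.8, 28.3]
grip_width: 0.732
```

```bash
python3 - <<'E'
from h import *
P=[];F=[]
for i in range(4):
    b=manip.camera("scene");o=manip.get_obs();P.append(o["position"]);F.append(o["ft_force"])
print(np.round(P,4),np.round(F,1),o["grip_width"],o["clock"])
def cr(p,X,r=40): 
    c=np.round(proj(p,X)).astype(int); print(c); f=p["frame"][c[1]-r:c[1]+r,c[0]-r:c[0]+r,::-1]; return cv2.resize(f,(500,500),interpolation=cv2.INTER_CUBIC)
cv2.imwrite("pics/j.png",cr(b,(.601,-.048,.09)))
E
```

```text
[[ 0.6028 -0.0485  0.0702]
 [ 0.6028 -0.0485  0.0702]
 [ 0.6028 -0.0485  0.0702]
 [ 0.6028 -0.0485  0.0702]] [[-14.4  -0.9  29.3]
 [-14.1  -2.2  29. ]
 [-13.9  -0.8  29.6]
 [-14.5  -1.1  29.3]] 0.7297090337421728 20.2333
[268 237]
```

View pics/j.png

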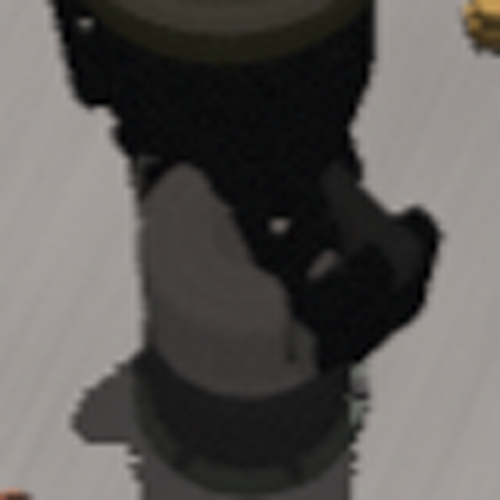

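```bash
python3 -c "
from workcell import manip
print(manip.hand_in()); o=manip.get_obs(); print(o['position'],o['ft_force'],o['clock'])"
```

```text
the job is handed in; nothing more can be done
None
the job is handed in; nothing more can be done
```

The pot is closed and the job is handed in. The arm was still gripping the collar and pushing it home at about 29 N, and it took about 20 s of the 72 s.

- **Cover:** I took it by the knob and pressed it into the mouth of the pot. It stopped dead at about 26 N with the tool at 103.1 mm, against 103.2 mm expected for seated. A picture afterwards showed it level on the rim, and the collar was still on the bench until then.
- **Collar:** I lowered it over the neck onto the pins. After turning it about 40 degrees, the resistance vanished and it dropped. I then pushed it to a hard stop: the tool held at 70.2 mm while the force rose from 14 to 29 N. That puts its underside at about 63.2 mm, against 63 mm for the stop.

Two readings were slightly off:
- **Collar travel:** it measured 11.5 mm from the pins to home, where 12 mm was expected. I put this down to measurement noise.
- **Sideways force:** about 14 N stayed on the wrist during the final push, well under the limit.

The last picture shows the collar low on the pot. I never touched the other things on the bench, but I took no last overall picture to confirm where they all are.

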